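# Hang the slotted strap plate on the headed pin

### The arm

A 6-joint arm with a two-finger parallel gripper is mounted at the origin on a cart in front of the work surface, level with it; the furniture and walls round the work are solid. World frame = base frame: x ahead of the robot, y to its left, z up, the work surface at z = 0. Lengths are in mm, angles in rad, forces in N, time in s.
With the tool pointing down it reaches from about 300 to 775 mm from the base axis. Payload 14.6 kg.
Tool frame: the origin (TCP) lies on the centre line of the jaws, within the pads' length; the fingertips stand 19 mm ahead of it and the grasp point (between the pads) is the TCP (bot.tip_reach is the distance from the TCP to the fingertips, in mm); z points along the fingers, y is the line along which they close (so a half turn about z gives the same grasp; the last joint's range is limited). The gripper opens to 85 mm and grips with 20 to 120 N. Pads are 22 mm wide; open, the fingers measure 114 mm over their backs; the gripper's body (76 mm by 85 mm) begins 54 mm behind the grasp point. The pads swing forward as they close: fully open they stand 13 mm farther back than shut.
Start: joints at [1.1, 0.3, 1.521, -0, 1.321, -0.067], TCP at [216.1, 505.757, 250.281] pointing down, gripper open.
Joint ranges: [-3.03, 3.03], [-0.79, 2.21], [0.23, 2.52], [-1.04, 4.18], [0, 3.07], [-2.55, 2.55]. Speed limits (rad/s): [2.22, 2.22, 2.57, 3.14, 3.14, 3.14].

### API

Orientations are given as a unit quaternion [w, x, y, z].
In Python, from rig import bot gives the robot as it stands. Calls block until the motion is done:
- bot.move_to(position, orientation): joint-space move of the TCP to a pose.
- bot.servo_line(position, attitude=None, speed=150, until_force=None): straight line of the TCP; attitude=None keeps the orientation; speed is the mean speed in mm/s. With until_force (N) it stops when the force on the tool has changed by that much, and returns True; else False.
- bot.move_joints(angles): joint-space move.
- bot.move_gripper(opening, grip_force=None): finger opening in mm; grip_force is the grip in N (None keeps the last); returns when the fingers have stopped.
- bot.dwell(seconds).
- bot.ik(position, orientation): joint angles nearest the present ones, or None.
- bot.read_state(): the state.
- bot.read_camera(name): name is "scene" or "top" or "wrist"; returns a dict with "image" (384x512x3 uint8, blue, green, red), "depth" (384x512 float32, mm along the optical axis (not along the pixel's ray), 0 where there is no reading), "fovy" (degrees; the focal length in pixels is half the picture's height over the tangent of half this angle, whatever the lens; pixels are square), "cx", "cy" (the principal point, pixels), "k1" (the pictures are not rectified: a ray, as slopes to the right and down, at radius r is drawn at 1 + k1 r^2 times it, then the intrinsics apply), "eye" and "attitude" of the camera in the world; the wrist camera has in their place "mount" (4x4, takes a point from camera to tool coordinates, whose origin is the TCP and whose axes are the flange's). Camera axes: x right, y down, z forward; pixel columns grow to the right and rows downward; lengths in mm; the calibration is good to about 2 mm. A picture is of the moment at which its call begins: read the wrist's pose just before it.
A pose or a line that the arm cannot do raises bot.MotionError and nothing moves.
- bot.finish_job(): hands the job in; it is judged then, once.
The state is a dict: "clock": time; "joint_positions": joint angles; "qvel": joint speeds; "effort": joint torques, N m; "ee_pos": TCP position; "tool_rot": TCP orientation; "ft_force": force on the tool from outside, world axes, zero at the start; "moment": the same for the moment, N m; "grip_width": finger opening in mm; "grip_force": force on a finger pad.
Only numpy, scipy, OpenCV 4.12 (cv2) and the standard library are available. Lean on these libraries where they do the work, as an engineer would, in place of code of your own. Each camera call takes 0.05 s, during which the arm holds its last target. There are 200 camera calls.

### The job

Take the strap plate off the sloping rest and stand it upright, slot end up, fully home in the slotted block; let go of it there, then take it again by its top end. Hang it on the headed pin of the stand: slide the side mouth of its slot sideways over the pin, let it down until the pin sits in the top of the slot, and leave it hanging straight and still. Leave the tape roll, reel, transformers and resistor box standing round the work where they are.

Things in the scene. Friction and masses are not known exactly. Their poses are not given: they have to be found in the camera images.
- strap_plate: Bare aluminium plate, 160 mm long, 50 wide, 8 thick, 0.18 kg, top corners rounded by 8 mm, with an L-shaped slot right through it near the top end. Origin: middle of its bottom end; z along its length to the top end, y across its width, x through its thickness. Grip it on the solid top part, z = 111 to 160 mm. Starts loose on the sloping rest, -x face up, z axis 45 degrees above the level, bottom end on the lip.
- strap_seat (a point): Where the pin's centre line lies in the slot when the plate hangs: 107 mm above the plate's bottom end, mid-width, mid-thickness; axes as the plate's. The slot's mouth is in the plate's +y edge; a level channel, 82 to 96 mm above the bottom end, runs from it to y = -6 mm; there a leg 12 mm wide (y = -6 to 6 mm) rises to 111 mm. The channel's centre line is 18 mm below this point.
- sloping_rest: Fixed grey sheet-metal rest with a 45 degree ramp 30 mm wide (narrower than the plate, so fingers pass beside it), on a base 160 x 70 x 8 mm. Origin: centre of the base's underside. The ramp rises towards its own +x, from 20 mm high at x = -55 mm (a lip 34 mm wide, 14 mm high, stops the plate there) to 137 mm high.
- slot_block: Fixed grey plastic block, 80 (x) x 120 (y) x 45 mm high, with one upright slot in its top. Origin: centre of its underside.
- slot_floor (a point): Centre of the floor of the block's slot, 10 mm above the worktop. The slot is 11 mm wide (along its x), 56 mm long (along its y), 35 mm deep, with a 3 mm chamfer round the mouth; axes as the block's.
- hang_stand: Fixed stand: plywood base 110 x 100 x 14 mm, dark steel post 16 x 26 mm at x = +33 mm, 159 mm high, with one round level pin that points to the stand's own -x. Origin: centre of the base's underside.
- pin (a point): Middle of the free length of the pin, on its centre line, 150 mm above the worktop; axes as the stand's (the pin runs along x). Pin diameter 8 mm; free length 34 mm, x = -17 to +17 mm, between an 18 mm head on the -x side and a 16 mm collar before the post on the +x side. The plate must hang between the two.
- yellow_tape: Bystander: roll of yellow tape, 62 mm across, 14 mm high, lying flat. Origin: centre of its underside.
- solder_reel: Bystander: wire reel, 54 mm across, 36 mm high, standing on its flange. Origin: centre of its underside.
- transformer_a: Bystander: larger yellow-taped transformer, 35 x 81 x 38 mm. Origin: centre of its underside.
- transformer_b: Bystander: smaller yellow-taped transformer, 29 x 65 x 29 mm. Origin: centre of its underside.
- decade_box: Bystander: resistor box with knobs on top, 64 x 114 x 62 mm. Origin: centre of its underside.
There are look-alikes about, which are no part of the job. Several things have the shape of the hang_stand; the one meant has the colours described above.

How it is judged (in metres and radians):
On the way:
1. the strap plate stands upright, slot end up, fully home in the block's slot, and is let go (horizontal distance between strap_plate and slot_floor below 0.008 m and z of strap_plate in the frame of slot_floor below 0.004 m and angle between strap_plate's own z axis and vertical below 0.15 rad and contact force between the fingers and strap_plate below 0.1 N), for 0.2 s.
At the end, for the whole second after the job is handed in: The strap plate hangs still on the stand's pin, between head and collar (within 16 mm of the middle of the pin's free length), the pin in the top of the slot (seat point within 6 mm sideways and 5 mm in height of the pin's centre line), slot end up, within 0.15 rad of upright (x of strap_seat in the frame of pin between -0.016 and 0.016 m and y of strap_seat in the frame of pin between -0.006 and 0.006 m and z of strap_seat in the frame of pin between -0.005 and 0.005 m and angle between strap_plate's own z axis and vertical below 0.15 rad and contact force between strap_plate and hang_stand above 0.3 N and linear speed of strap_plate below 0.03 m/s and angular speed of strap_plate below 0.3 rad/s); the robot touches nothing.
It fails at once if a bystander (tape roll, reel, transformer or resistor box) is moved more than 25 mm (distance of any of yellow_tape, solder_reel, transformer_a, transformer_b, decade_box from where it was at the start of the episode above 0.025 m).
It also fails if it takes over 67 s, if anything falls off the work surface, if the arm or the gripper's body presses on something with over 40 N, if the wrist force passes 120 N, or if a joint passes its speed limit or range.

## Working session

There is one attempt and no reset: what is moved stays moved. The work goes in short steps, each a Python script; the robot and the scene stay as the last script left them, time stands still between calls to the robot, and variables do not carry over. Pictures are saved under pics/ and viewed, at most 10 in all, crops included, and the job is handed in when it is done.

```bash
ls; mkdir -p pics; cat > h.py <<'E'
import numpy as np, cv2, pickle
from scipy.spatial.transform import Rotation as R
def rot(q): return R.from_quat([q[1],q[2],q[3],q[0]]).as_matrix()
def quat(M):
    q=R.from_matrix(M).as_quat(); return [q[3],q[0],q[1],q[2]]
def pose(c,st=None):
    if 'mount' in c:
        T=np.eye(4);T[:3,:3]=rot(st['tool_rot']);T[:3,3]=st['ee_pos'];T=T@np.array(c['mount']);return T[:3,:3],T[:3,3]
    a=np.array(c['attitude']); return (a if a.shape==(3,3) else rot(a)),np.array(c['eye'])
def slopes(c,px):
    px=np.atleast_2d(np.array(px,float)); f=c['image'].shape[0]/2/np.tan(np.radians(c['fovy'])/2)
    d=(px-[c['cx'],c['cy']])/f; s=d.copy()
    for _ in range(15): s=d/(1+c['k1']*(s**2).sum(1,keepdims=True))
    return s
def onplane(c,px,z,st=None):
    M,e=pose(c,st); s=slopes(c,px); d=np.c_[s,np.ones(len(s))]@M.T
    return e+d*((z-e[2])/d[:,2])[:,None]
def cloud(c,st=None):
    M,e=pose(c,st); h,w=c['depth'].shape
    v,u=np.mgrid[:h,:w]; s=slopes(c,np.c_[u.ravel(),v.ravel()])
    P=(np.c_[s,np.ones(len(s))]*c['depth'].reshape(-1,1))@M.T+e
    P[c['depth'].ravel()==0]=np.nan
    return P.reshape(h,w,3)
E
python3 - <<'E'
from rig import bot
from h import *
C={n:bot.read_camera(n) for n in('scene','top')}
pickle.dump(C,open('c0.pkl','wb'))
for n,c in C.items():
    cv2.imwrite(f'pics/{n}0.png',cv2.resize(c['image'],(800,600),interpolation=cv2.INTER_CUBIC)); print(n,{k:v for k,v in c.items() if k not in('image','depth')})
print(bot.read_state())
E
```

```text
pics
scene {'fovy': 52.41821106699083, 'cx': 256.19028357948116, 'cy': 183.85453749765233, 'k1': -0.1337431767108889, 'eye': array([-489.34709167, -601.69338331, 1010.68158974]), 'attitude': array([-0.37017219,  0.76227484, -0.47544747,  0.23634576])}
top {'fovy': 57.360465488518834, 'cx': 248.34947862953558, 'cy': 191.15673548640942, 'k1': -0.06028443246592429, 'eye': array([ 387.61784327,  -98.52879621, 1180.22429796]), 'attitude': array([-0.05596491,  0.70530389, -0.70495645,  0.04950506])}
{'clock': 0.1, 'joint_positions': array([ 1.10042590e+00,  3.00401403e-01,  1.52150965e+00,  8.95840125e-07,
        1.32069876e+00, -6.66359189e-02]), 'qvel': array([ 0.00041152, -0.00029369,  0.00023676,  0.00135368, -0.00076523,
       -0.00053089]), 'effort': array([ 2.47275922e-03, -5.44379675e+01, -3.62364614e+01,  3.89365289e-05,
        3.08513059e-03,  2.64329555e-05]), 'ee_pos': array([216.00655988, 505.60502019, 249.78975571]), 'tool_rot': array([-1.35338944e-04,  2.00499098e-01,  9.79693755e-01, -4.90242421e-04]), 'ft_force': array([ 1.15348526,  0.03548318, -0.7513089 ]), 'moment': array([-0.00103503, -0.03882363,  0.08021397]), 'grip_force': 0.0, 'grip_width': 85.5425865763629}
```

View pics/scene0.png

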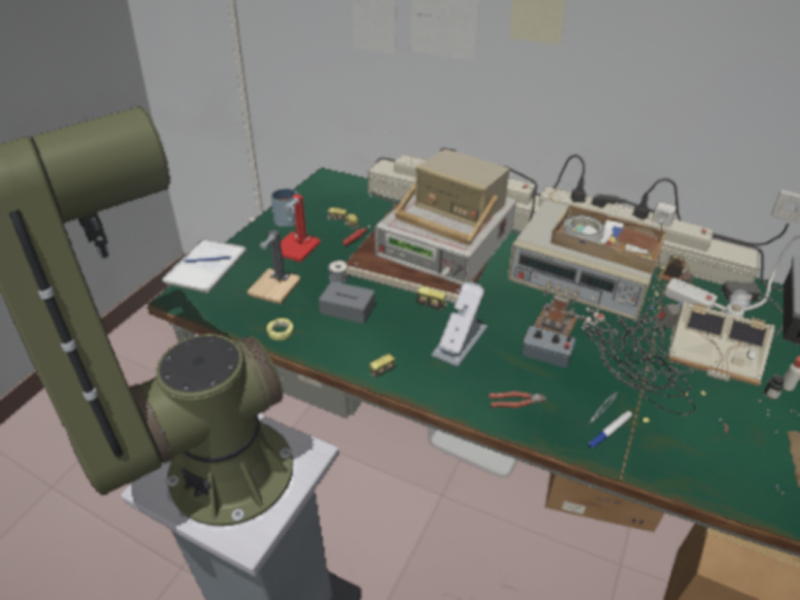

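View pics/top0.png

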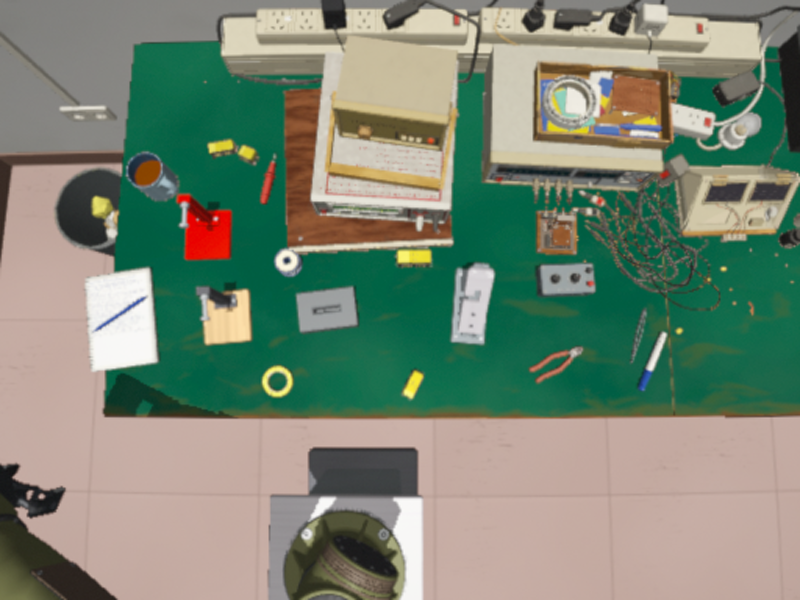

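The scene picture shows the plywood stand at (275,275), red look-alike at (298,235), block at (347,300) and rest with plate at (460,325). In the top picture these are at (227,315), (208,235), (327,309) and (472,303). There are two stand candidates: the red-base one at top (208,235) and the plywood one with a dark post at top (227,315). The plywood one fits the description. I'll confirm that in an enlarged crop and measure.

```bash
python3 - <<'E'
from h import *
C=pickle.load(open('c0.pkl','rb'))
t=C['top'];s=C['scene']
def crop(c,x,y,w,h,k):return cv2.resize(c['image'][y:y+h,x:x+w],(w*k,h*k),interpolation=cv2.INTER_CUBIC)
a=crop(t,120,175,110,50,7)[:300,:770]
b=np.hstack([crop(s,155,145,64,50,6),crop(t,280,160,64,50,6)])
b=np.hstack([b,np.zeros((300,2,3),np.uint8)])
cv2.imwrite('pics/crop1.png',np.vstack([a,np.zeros((0,770,3),np.uint8),b[:, :770]]))
P=cloud(t); Z=P[...,2]
def blob(name,m,x,y,w,h,zlo,zhi):
    k=np.zeros(Z.shape,bool);k[y:y+h,x:x+w]=1;k&=m&(Z>zlo)&(Z<zhi)
    n,l,stt,_=cv2.connectedComponentsWithStats(k.astype(np.uint8))
    i=1+np.argmax(stt[1:,4]);q=P[l==i]
    r=cv2.minAreaRect(q[:,:2].astype(np.float32)); print(name,len(q),q.mean(0).round(1),np.round(r[0],1),np.round(r[1],1),round(r[2],1)); return q
al=np.ones(Z.shape,bool)
hsv=cv2.cvtColor(t['image'],cv2.COLOR_BGR2HSV)
blob('block',al,180,175,60,45,35,55)
blob('standbase',hsv[...,1]>60,125,180,40,45,5,25)
blob('posttop',al,125,180,40,25,130,190)
q=blob('plate+ramp',al,285,165,35,60,25,200)
blob('restbase',al,285,165,35,60,4,14)
for n,x,y,w,h in(('tape',165,230,30,25),('reel',170,155,30,25),('ta',250,155,30,18),('tb',250,232,30,25),('decade',340,165,45,28)): blob(n,al,x,y,w,h,8,80)
pickle.dump(q,open('q.pkl','wb'))
E
```

```text
block 852 [536.   41.3  44.9] [536.5  41.7] [ 80.7 120.7] 7.3
standbase 752 [515.8 255.1  13.8] [525.8 261.6] [114.2  99.3] 6.1
posttop 125 [541.8 260.3 154.5] [533.7 259.4] [62.8 26.9] 8.0
plate+ramp 727 [ 549.1 -264.7   85.4] [ 547.5 -264.9] [ 50.6 134.5] 84.8
restbase 335 [ 537.  -247.9    7.9] [ 548.6 -261.5] [ 71.  162.5] 87.7
tape 149 [387.6 148.4  14.2] [388.2 147.7] [55.8 61.2] 0.1
reel 301 [654.2 120.8  29.8] [658.4 119.3] [54.  90.9] 56.1
ta 224 [ 648.6 -142.5   34.5] [ 650.3 -141.9] [32.  70.1] 0.4
tb 134 [ 381.  -139.    27.5] [ 381.4 -139.4] [26.3 53.8] 63.0
decade 743 [ 598.8 -461.    44.3] [ 601.6 -465.7] [ 64.  116.1] 2.0
```

View pics/crop1.png

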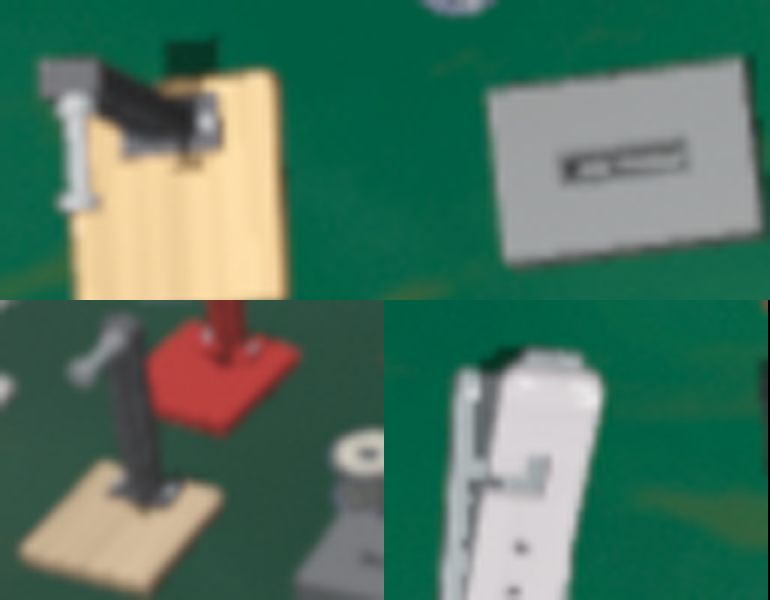

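The crop confirms the stand: plywood base, dark post on the far side, pin pointing to the robot (-x). The red one is only a look-alike. The plate's slot mouth is on its left (+y), and the block's slot runs along its y. Next I'll fit the plate frame, check reach, and fly over each target with the wrist camera.

```bash
cat >> h.py <<'E'
def frame(yaw,pitch=0):  # plate-type frame: yaw about z, then lean forward by pitch
    return R.from_euler('ZY',[yaw,pitch]).as_matrix()
def tooldown(yaw,half=0): # tool y along frame y, z down
    y=np.array([-np.sin(yaw),np.cos(yaw),0])*(-1 if half else 1); z=np.array([0,0,-1.]); return np.c_[np.cross(y,z),y,z]
E
python3 - <<'E'
from rig import bot
from h import *
q=pickle.load(open('q.pkl','rb')); q=q[q[:,2]>45]
# plane fit with inliers
for _ in range(6):
    m=q.mean(0); n=np.linalg.svd(q-m)[2][2]; d=np.abs((q-m)@n); q=q[d<max(2.5,np.percentile(d,90))] if _<5 else q
n*=np.sign(n[2]); print('normal',n.round(3),'rms',((q-m)@n).std().round(2),len(q))
a=np.array([0,0,1])-n*n[2];a/=np.linalg.norm(a); b=np.cross(a,-n)  # up-slope, y
uv=np.c_[(q-m)@a,(q-m)@b]; r=cv2.minAreaRect(uv.astype(np.float32)); print(r,uv.min(0),uv.max(0))
print('az',np.degrees(np.arctan2(a[1],a[0])))
top=m+a*uv[:,0].max()+b*r[0][1]-n*4; print('top end mid',top,'grasp', top-a*25)
g=top-a*25
rz=-.09
for half in(0,1):
  for nm,p,M in(('pick',g,tooldown(rz,half)),('pre',g+[0,0,120],tooldown(rz,half)),
    ('ins',[536,41,150],frame(.127,-np.pi/4)@tooldown(0,half)),('pre-ins',[536,41,210],frame(.127,-np.pi/4)@tooldown(0,half)),
    ('lift',g+[0,0,120],frame(-.09,-np.pi/4)@tooldown(0,half)),
    ('re',[536,41,150],tooldown(.127,half)),('hang',[525,258,200],tooldown(.12,half)),('hang-pre',[525,200,215],tooldown(.12,half)),('lookblk',[480,41,330],tooldown(.127,half)),('lookst',[470,258,330],tooldown(.127,half))):
    j=bot.ik(list(p),quat(M)); print(half,nm,None if j is None else np.round(j,2))
E
```

```text
normal [-0.701  0.066  0.71 ] rms 1.24 437
((-3.6164817810058594, 0.4416999816894531), (50.27783203125, 134.4274444580078), 89.82508850097656) [-70.75448172 -24.76194683] [63.65582105 25.7049709 ]
az -5.393459231086377
top end mid [ 605.68060736 -270.45196845  136.94107383] grasp [ 588.01396232 -268.7840136   119.33120218]
0 pick [-0.49  0.64  1.35 -0.    1.16 -1.97]
0 pre [-0.49  0.53  1.23 -0.    1.39 -1.97]
0 ins None
0 pre-ins [-0.04  0.05  2.09  0.49  0.25 -2.17]
0 lift None
0 re [ 0.01  0.38  1.67 -0.    1.1  -1.69]
0 hang [ 0.39  0.42  1.48 -0.    1.24 -1.3 ]
0 hang-pre [ 0.3   0.36  1.53 -0.    1.25 -1.39]
0 lookblk [ 0.01  0.09  1.58 -0.    1.47 -1.69]
0 lookst [ 0.43  0.22  1.44 -0.    1.48 -1.26]
1 pick [-0.49  0.64  1.35 -0.    1.16  1.18]
1 pre [-0.49  0.53  1.23 -0.    1.39  1.18]
1 ins [-0.04  0.17  2.14  1.11  0.13  0.35]
1 pre-ins [-0.04  0.05  2.09  0.49  0.25  0.97]
1 lift [-0.61  0.27  1.75  0.76  0.53  0.5 ]
1 re [ 0.01  0.38  1.67 -0.    1.1   1.45]
1 hang [ 0.39  0.42  1.48 -0.    1.24  1.84]
1 hang-pre [ 0.3   0.36  1.53 -0.    1.25  1.75]
1 lookblk [ 0.01  0.09  1.58 -0.    1.47  1.45]
1 lookst [ 0.43  0.22  1.44 -0.    1.48  1.88]
```

```bash
python3 - <<'E'
from rig import bot
from h import *
g=np.array([588,-268.8,119.3])
for pd in(15,25,32,40):
  p=np.radians(pd); U=tooldown(0,1); o=[]
  for nm,pp,M in(('pick',g,frame(-.09,p)@U),('pre',g+[40,0,90],frame(-.09,p)@U),('lift',g+[-10,0,120],frame(-.09,p)@U),('liftU',g+[-10,0,120],frame(-.09,p-np.pi/4)@U),('pre-ins',[536,41,210],frame(.127,p-np.pi/4)@U),('ins',[536,41,145],frame(.127,p-np.pi/4)@U)):
    j=bot.ik(list(pp),quat(M)); o.append((nm,None if j is None else np.round(j,2).tolist()))
  print(pd,o)
D={}
for nm,p in(('st',[440,258,330]),('blk',[450,41,330]),('plate',[500,-262,330])):
    bot.move_to(p,quat(tooldown(.127 if nm!='plate' else -.09,1)))
    st=bot.read_state(); D[nm]=(bot.read_camera('wrist'),st)
    print(nm,st['clock'],st['ee_pos'].round(1))
pickle.dump(D,open('c1.pkl','wb'))
cv2.imwrite('pics/w1.png',np.hstack([cv2.resize(D[k][0]['image'],(266,200)) for k in D]))
cv2.imwrite('pics/w1.png',np.vstack([cv2.resize(np.hstack([D['st'][0]['image'],D['blk'][0]['image']]),(800,300)),cv2.resize(np.hstack([D['plate'][0]['image'],D['plate'][0]['image']*0]),(800,300))]))
c=D['st'][0];print({k:v for k,v in c.items() if k not in('image','depth')})
for nm in D:
    P=cloud(*D[nm]);print(nm,np.nanmin(P.reshape(-1,3),0).round(),np.nanmax(P.reshape(-1,3),0).round())
E
```

```text
15 [('pick', [-0.45, 0.76, 1.15, -0.09, 1.47, 1.23]), ('pre', [-0.43, 0.78, 0.91, -0.09, 1.7, 1.23]), ('lift', [-0.46, 0.64, 1.07, -0.09, 1.67, 1.2]), ('liftU', [-0.58, 0.3, 1.62, 0.34, 0.78, 0.9]), ('pre-ins', [-0.02, 0.1, 1.94, 0.14, 0.59, 1.33]), ('ins', [-0.02, 0.2, 2.0, 0.18, 0.43, 1.28])]
25 [('pick', [-0.44, 0.86, 1.02, -0.14, 1.68, 1.24]), ('pre', [-0.41, 0.89, 0.75, -0.14, 1.91, 1.23]), ('lift', [-0.44, 0.74, 0.94, -0.15, 1.87, 1.2]), ('liftU', [-0.55, 0.35, 1.51, 0.18, 0.97, 1.03]), ('pre-ins', [-0.01, 0.16, 1.83, 0.07, 0.81, 1.4]), ('ins', [-0.01, 0.25, 1.89, 0.08, 0.66, 1.38])]
32 [('pick', [-0.42, 0.93, 0.92, -0.18, 1.82, 1.24]), ('pre', [-0.4, 0.98, 0.63, -0.19, 2.06, 1.21]), ('lift', [-0.43, 0.81, 0.85, -0.2, 2.0, 1.2]), ('liftU', [-0.53, 0.4, 1.42, 0.11, 1.11, 1.1]), ('pre-ins', [-0.0, 0.21, 1.75, 0.04, 0.96, 1.42]), ('ins', [-0.0, 0.29, 1.82, 0.04, 0.81, 1.42])]
40 [('pick', [-0.41, 1.02, 0.81, -0.22, 1.98, 1.23]), ('pre', [-0.39, 1.08, 0.49, -0.25, 2.23, 1.18]), ('lift', [-0.42, 0.9, 0.75, -0.25, 2.15, 1.17]), ('liftU', [-0.51, 0.46, 1.32, 0.04, 1.27, 1.15]), ('pre-ins', [0.0, 0.27, 1.66, 0.01, 1.13, 1.44]), ('ins', [0.0, 0.35, 1.73, 0.01, 0.98, 1.44])]
st 1.8167 [439.8 258.3 329.8]
blk 2.7417 [450.1  41.8 330.1]
plate 3.9667 [ 500.4 -260.8  330.2]
{'fovy': 59.872655062160256, 'cx': 255.5424296029374, 'cy': 192.58973183718382, 'k1': -0.09007447878235052, 'mount': array([[ 1.70045315e-04, -9.50802050e-01, -3.09799019e-01,
         7.92734975e+01],
       [ 9.99999670e-01, -8.44347400e-05,  8.08027037e-04,
         4.96954046e-01],
       [-7.94431563e-04, -3.09799054e-01,  9.50801722e-01,
        -1.24552515e+02],
       [ 0.00000000e+00,  0.00000000e+00,  0.00000000e+00,
         1.00000000e+00]])}
st [ -992. -1127.  -760.] [ 720. 1294.  401.]
blk [ -996. -1341.  -760.] [ 690. 1081.  402.]
plate [ -910. -1420.  -760.] [ 722. 1051.  401.]
```

View pics/w1.png

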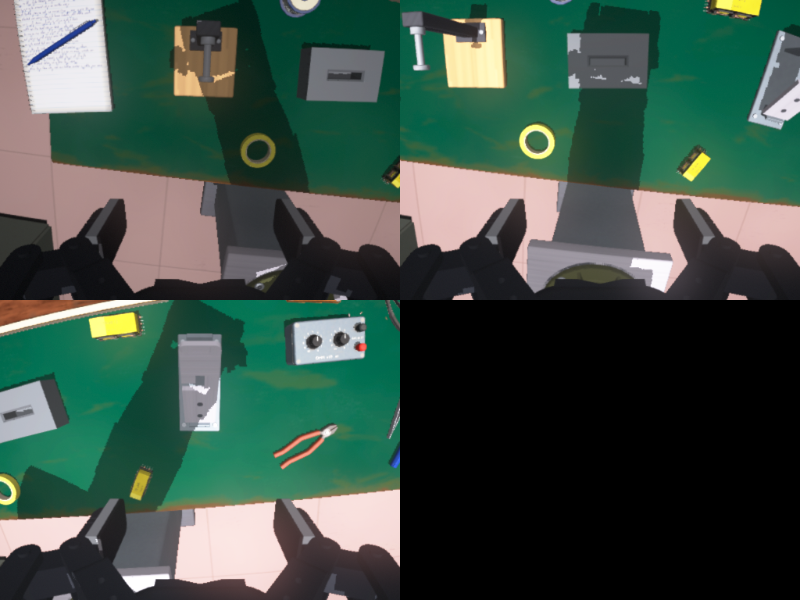

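The wrist pictures show the stand with its pin pointing towards the robot (tile 1, (205,60)), the block's slot (tile 2, (608,62)), and the plate on the rest (tile 3, (199,380)). Now I'll measure from these close-range depth maps.

```bash
python3 - <<'E'
from h import *
D=pickle.load(open('c1.pkl','rb'))
def near(P,c,r): return (np.abs(P[...,0]-c[0])<r)&(np.abs(P[...,1]-c[1])<r)
def rect(q): 
    r=cv2.minAreaRect(q[:,:2].astype(np.float32)); return np.round(r[0],1),np.round(r[1],1),round(r[2],1),len(q)
for v in('blk','st','plate'):
    P=cloud(*D[v]); m=near(P,(536,41),90)
    q=P[m&(np.abs(P[...,2]-45)<5)]
    if len(q): print(v,'block',rect(q),q[:,2].mean().round(1))
    # slot: pixels inside block below 38, enclosed
    r=cv2.minAreaRect(q[:,:2].astype(np.float32)) if len(q)>50 else None
    if r:
        k=(m&(P[...,2]<38)); hull=cv2.boxPoints((r[0],(r[1][0]-16,r[1][1]-16),r[2]))
        ii=np.argwhere(m); keep=[(P[i,j]) for i,j in ii if P[i,j,2]<40 and cv2.pointPolygonTest(hull,(float(P[i,j,0]),float(P[i,j,1])),False)>0]
        if len(keep): keep=np.array(keep);print('  slot',rect(keep),keep[:,2].min().round(1),keep.mean(0).round(1)); low=keep[keep[:,2]<20]; print('  floor',rect(low) if len(low)>5 else None)
P=cloud(*D['st']); m=near(P,(520,258),90)
for lo,hi in((8,20),(120,165),(147,158),(155,163)):
    k=m&(P[...,2]>lo)&(P[...,2]<hi); 
    n,l,s,_=cv2.connectedComponentsWithStats(k.astype(np.uint8)); q=P[l==1+np.argmax(s[1:,4])]; print('st',lo,hi,rect(q),q[:,2].max().round(1))
    if lo==120:
        u=np.argsort(q[:,0]); 
        for x0 in range(int(q[:,0].min()),int(q[:,0].max())+1,6):
            w=q[(q[:,0]>=x0)&(q[:,0]<x0+6)]
            if len(w): print('   x',x0,'y',w[:,1].min().round(1),w[:,1].max().round(1),'zmax',np.percentile(w[:,2],95).round(1),len(w))
P=cloud(*D['plate']); q=P[near(P,(550,-265),90)&(P[...,2]>45)]
for _ in range(8):
    m=q.mean(0); n=np.linalg.svd(q-m,full_matrices=False)[2][2]; d=np.abs((q-m)@n); 
    if _<7:q=q[d<max(2,np.percentile(d,92))]
n*=np.sign(n[2]); a=np.array([0,0,1])-n*n[2];a/=np.linalg.norm(a); b=np.cross(a,-n)
uv=np.c_[(q-m)@a,(q-m)@b]; r=cv2.minAreaRect(uv.astype(np.float32)); print('plate',n.round(3),d.std().round(2),len(q),r)
top=m+a*np.percentile(uv[:,0],99.7)+b*r[0][1]-n*4; print('az',np.degrees(np.arctan2(a[1],a[0])),'top',top.round(1),'grasp',(top-25*a).round(1))
E
```

```text
blk block (array([538.2,  40.4]), array([ 81. , 120.8]), 7.4, 6885) 46.0
  slot (array([539. ,  40.2]), array([10.1, 56.8]), 7.5, 430) 7.5 [539.   39.7  13.5]
  floor (array([539.1,  40.1]), array([ 9.9, 56.6]), 7.4, 382)
st block (array([566. ,  48.1]), array([136.6, 129.3]), 7.8, 5870) 46.0
  slot (array([566.1,  48.1]), array([120.4, 113.3]), 7.8, 3903) -2.3 [585.2  60.7   5.7]
  floor (array([566.1,  48.1]), array([120.4, 113.3]), 7.8, 3469)
plate block (array([538.8,  36.1]), array([ 80.5, 114.9]), 7.3, 3928) 45.5
  slot (array([538. ,  43.2]), array([10.6, 53.4]), 7.0, 291) 7.9 [536.1  57.1  17.2]
  floor (array([536.8,  51.8]), array([10.5, 35.4]), 6.8, 201)
st 8 20 (array([525.9, 260.7]), array([109.1, 101. ]), 5.3, 5512) 20.0
st 120 165 (array([534.7, 260.7]), array([64.3, 26.2]), 7.9, 1408) 162.2
   x 502 y 250.4 267.7 zmax 160.7 124
   x 508 y 251.1 263.4 zmax 159.3 77
   x 514 y 256.2 264.0 zmax 155.3 64
   x 520 y 256.3 264.8 zmax 155.6 71
   x 526 y 257.1 264.7 zmax 155.6 65
   x 532 y 257.9 265.5 zmax 155.8 66
   x 538 y 255.9 269.7 zmax 158.2 93
   x 544 y 254.5 275.1 zmax 159.3 168
   x 550 y 250.2 276.3 zmax 160.8 259
   x 556 y 250.7 277.1 zmax 161.2 241
   x 562 y 251.6 277.3 zmax 161.1 180
st 147 158 (array([527. , 261.3]), array([48.7, 24.3]), 5.2, 551) 158.0
st 155 163 (array([554.1, 263.2]), array([25.2, 25.8]), 7.9, 815) 162.2
plate [-0.993  0.088  0.075] 1.26 19482 ((-17.48017120361328, -0.23519134521484375), (71.6333999633789, 149.3368377685547), 0.07926332950592041)
az -5.071338563297954 top [ 518.1 -263.2  399.8] grasp [ 516.2 -263.   374.9]
```

```bash
python3 - <<'E'
from rig import bot
from h import *
D=pickle.load(open('c1.pkl','rb'))
P=cloud(*D['plate']); q=P[(np.abs(P[...,0]-560)<90)&(np.abs(P[...,1]+265)<60)&(P[...,2]>50)&(P[...,2]<150)]
for _ in range(8):
    m=q.mean(0); n=np.linalg.svd(q-m,full_matrices=False)[2][2]; d=np.abs((q-m)@n)
    if _<7:q=q[d<max(2,np.percentile(d,92))]
n*=np.sign(n[2]); a=np.array([0,0,1])-n*n[2];a/=np.linalg.norm(a); b=np.cross(a,-n)
uv=np.c_[(q-m)@a,(q-m)@b]; r=cv2.minAreaRect(uv.astype(np.float32)); print('plate',n.round(3),d.std().round(2),len(q),r)
top=m+a*np.percentile(uv[:,0],99.7)+b*r[0][1]-n*4; g1=top-25*a; print('az',np.degrees(np.arctan2(a[1],a[0])),'top',top.round(1),'grasp',g1.round(1))
g=(g1+[588,-268.8,119.3])/2
assert np.abs(g1-g).max()<4
yaw=np.radians(-5.3); Q=quat(frame(yaw,np.radians(25))@tooldown(0,1)); tz=rot(Q)[:,2]
bot.move_to(list(g-tz*100),Q)
st=bot.read_state(); c=bot.read_camera('wrist')
bot.servo_line(list(g),speed=80)
bot.move_gripper(30,grip_force=90)
s=bot.read_state(); print(s['clock'],s['grip_width'],s['grip_force'],s['ee_pos'].round(1),s['ft_force'].round(1),g.round(1))
c=bot.read_camera('scene'); cv2.imwrite('pics/grip.png',cv2.resize(c['image'][150:250,230:350],(720,600),interpolation=cv2.INTER_CUBIC))
E
```

```text
plate [-0.706  0.065  0.705] 0.36 3806 ((-11.036613464355469, 0.3552265167236328), (129.2529296875, 50.54499435424805), 0.28373512625694275)
az -5.301930395844946 top [ 606.1 -271.3  137.5] grasp [ 588.6 -269.6  119.8]
6.7417 48.586759959274175 93.03266242146492 [ 588.5 -269.3  120. ] [ 2.6 -0.1  4. ] [ 588.3 -269.2  119.5]
```

View pics/grip.png

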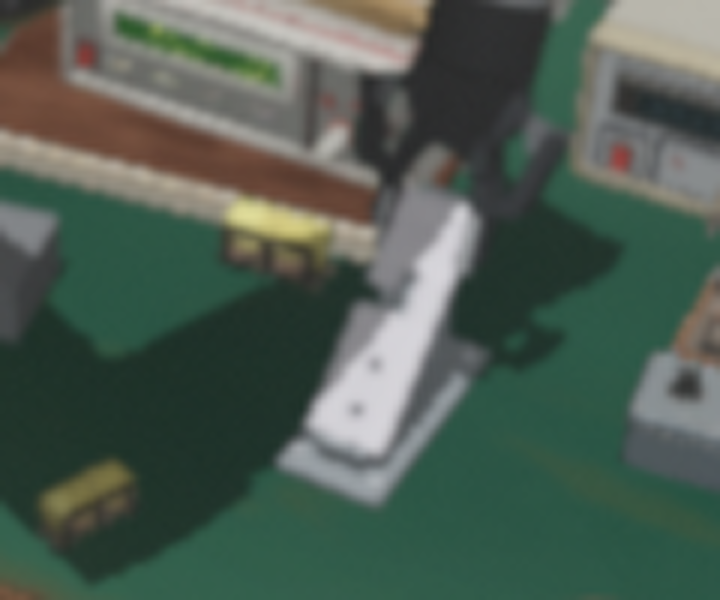

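The fingers hold the plate by its width at the top end (picture (425,240)). Next: lift it, turn it upright, and carry it over the block.

```bash
python3 - <<'E'
from rig import bot
from h import *
s=bot.read_state(); p=np.array(s['ee_pos'])
bot.servo_line(list(p+[-10,0,125]),speed=150)
U=tooldown(0,1); Qi=quat(frame(np.radians(7.4),np.radians(-20.2))@U)
bot.move_to([538.2,40.7,215],Qi)
bot.dwell(.3)
s=bot.read_state(); print(s['clock'],s['grip_width'],s['ee_pos'].round(1),s['ft_force'].round(1))
c=bot.read_camera('scene');t=bot.read_camera('top');w=bot.read_camera('wrist')
pickle.dump((c,t,w,s),open('c2.pkl','wb'))
f=lambda a:cv2.resize(a,(400,300),interpolation=cv2.INTER_CUBIC)
cv2.imwrite('pics/preins.png',np.vstack([np.hstack([f(c['image'][120:216,160:288]),f(t['image'][150:246,140:268])]),np.hstack([f(w['image']),f(w['image'])*0])]))
P=cloud(t)
k=(np.abs(P[...,0]-538)<40)&(np.abs(P[...,1]-41)<40)&(P[...,2]>60)&(P[...,2]<300)
P=cloud(c)
k=(np.abs(P[...,0]-538)<30)&(np.abs(P[...,1]-41)<45)&(P[...,2]>60)&(P[...,2]<190)
q=P[k]
for _ in range(8):
    m=q.mean(0); n=np.linalg.svd(q-m,full_matrices=False)[2][2]; d=np.abs((q-m)@n)
    if _<7:q=q[d<max(2,np.percentile(d,92))]
n*=-np.sign(n[0]); print('face',n.round(3),'mid-thickness x at y=40.7,z:',m.round(1),(m-4*n).round(1),len(q),d.std(),'zmin',q[:,2].min(),'y',q[:,1].min(),q[:,1].max())
E
```

```text
9.2833 48.55981345669898 [538.5  40.3 214.8] [-0.1  0.1 -1.8]
face [-0.99  -0.139  0.001] mid-thickness x at y=40.7,z: [539.4  37.1 132.7] [543.4  37.6 132.7] 168 0.5569509819290384 zmin 81.05550260209259 y 13.578711715640793 65.15713560940708
```

View pics/preins.png

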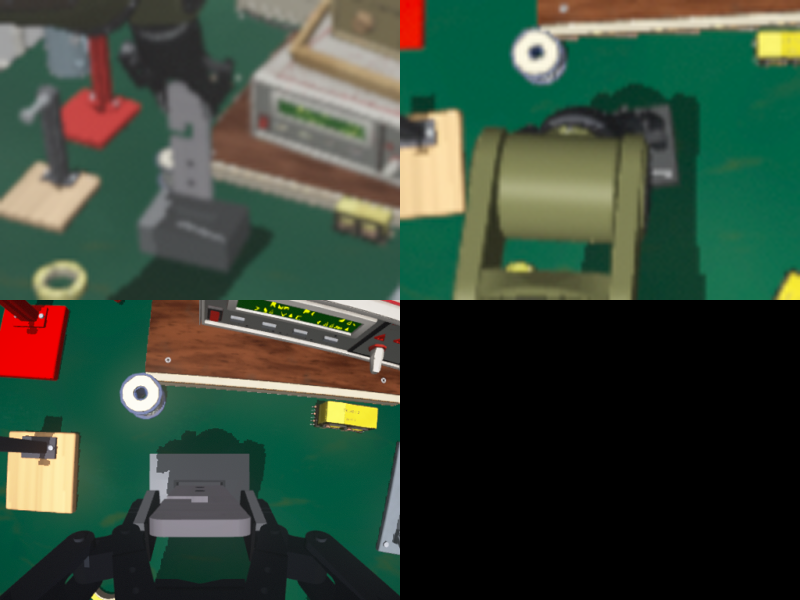

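The plate is upright above the block, and the wrist tile shows the slot at (200,485) just ahead of it. Before inserting I'll check the scene camera's bias against the block.

```bash
python3 - <<'E'
from h import *
c0=pickle.load(open('c0.pkl','rb'))['scene']; c,t,w,s=pickle.load(open('c2.pkl','rb'))
P=cloud(c0)
q=P[(np.abs(P[...,0]-538)<70)&(np.abs(P[...,1]-41)<80)&(np.abs(P[...,2]-45)<4)]; q=q[np.abs(q[:,2]-np.median(q[:,2]))<2.5]
print('block scene',cv2.minAreaRect(q[:,:2].astype(np.float32)),np.median(q[:,2]))
# wrist: plate face and block from same view
P=cloud(w,s); q=P[(np.abs(P[...,0]-538)<70)&(np.abs(P[...,1]-41)<70)&(np.abs(P[...,2]-45)<4)]
print('block wrist',q.min(0).round(1),q.max(0).round(1))
r=q[q[:,1]>0]; far=[q[(q[:,1]>y)&(q[:,1]<y+6),0].max().round(1) for y in range(-5,90,10)]; print('far edge',far)
q=P[(np.abs(P[...,0]-538)<25)&(np.abs(P[...,1]-41)<24)&(P[...,2]>215)&(P[...,2]<255)]
print('plate wrist (top region)',len(q))
if len(q):
  h=q[q[:,2]>q[:,2].max()-3]; print(q[:,2].max(),cv2.minAreaRect(h[:,:2].astype(np.float32)),len(h))
  print('x by z',[(z,np.median(q[np.abs(q[:,2]-z)<2,0]).round(1)) for z in range(216,244,5) if (np.abs(q[:,2]-z)<2).any()])
E
```

```text
block scene ((541.8319091796875, 39.85264587402344), (89.40837860107422, 121.8088607788086), 8.240272521972656) 46.82490142996181
block wrist [513.5 -20.2  41.9] [585.  104.   48.4]
far edge [np.float64(583.8), np.float64(582.6), np.float64(581.2), np.float64(579.9), np.float64(578.6), np.float64(577.4), np.float64(576.1), np.float64(574.7), np.float64(573.4), np.float64(572.2)]
plate wrist (top region) 4932
254.96445613848738 ((534.4813232421875, 63.861873626708984), (2.846552610397339, 2.2400283813476562), 4.109315872192383) 53
x by z [(216, np.float64(542.9)), (221, np.float64(542.5)), (226, np.float64(542.3)), (231, np.float64(542.0)), (236, np.float64(539.8)), (241, np.float64(539.1))]
```

The wrist camera puts the plate's mid-plane at about 538.5 and the block centre at about 538.0, so they are aligned to about 1 mm. Insert.

```bash
python3 - <<'E'
from rig import bot
from h import *
bot.servo_line([538.0,40.7,178],speed=100)
hit=bot.servo_line([538.0,40.7,141],speed=40,until_force=15)
s=bot.read_state(); print(hit,s['clock'],s['ee_pos'].round(1),s['ft_force'].round(1),s['moment'].round(2))
t=bot.read_camera('scene'); P=cloud(t)
q=P[(np.abs(P[...,0]-538)<25)&(np.abs(P[...,1]-41)<20)&(P[...,2]>55)&(P[...,2]<200)]
for _ in range(8):
    m=q.mean(0); n=np.linalg.svd(q-m,full_matrices=False)[2][2]; d=np.abs((q-m)@n)
    if _<7:q=q[d<max(2,np.percentile(d,92))]
print('face',n.round(3),m.round(1))
E
```

```text
True 10.7 [538.5  40.8 146.5] [-0.2  1.1  4.6] [-0.03  0.02 -0.04]
face [0.98  0.201 0.015] [538.1  41.3 116.4]
```

```bash
python3 - <<'E'
from rig import bot
from h import *
bot.move_gripper(85); bot.dwell(.3)
s=bot.read_state(); tz=rot(s['tool_rot'])[:,2]; p=np.array(s['ee_pos'])
bot.servo_line(list(p-tz*110),speed=150)
bot.move_to([490,40.7,300],quat(tooldown(np.radians(7.4),1)))
bot.dwell(.2)
s=bot.read_state(); w=bot.read_camera('wrist'); c=bot.read_camera('scene'); print(s['clock'],s['ee_pos'].round(1),s['ft_force'].round(1))
pickle.dump((w,c,s),open('c3.pkl','wb'))
for nm,P in(('wrist',cloud(w,s)),('scene',cloud(c))):
    q=P[(np.abs(P[...,0]-538)<40)&(np.abs(P[...,1]-41)<45)&(P[...,2]>100)&(P[...,2]<190)]
    top=np.percentile(q[:,2],98); h=q[q[:,2]>top-3]
    print(nm,len(q),'top',top.round(1),q[:,2].max().round(1),cv2.minAreaRect(h[:,:2].astype(np.float32)),len(h))
    for _ in range(8):
        m=q.mean(0); n=np.linalg.svd(q-m,full_matrices=False)[2][2]; d=np.abs((q-m)@n)
        if _<7:q=q[d<max(2,np.percentile(d,92))]
    print(' face',n.round(3),m.round(1),len(q))
f=lambda a:cv2.resize(a,(400,300),interpolation=cv2.INTER_CUBIC)
cv2.imwrite('pics/home.png',np.hstack([f(c['image'][120:216,160:288]),f(w['image'])]))
E
```

```text
13.1417 [489.6  40.6 299.2] [ 0.2 -0.7 -0.7]
wrist 1099 top 172.1 173.5 ((539.462890625, 40.32776641845703), (7.788055896759033, 44.671627044677734), 7.309037685394287) 632
 face [0.992 0.121 0.023] [542.9  40.6 154. ] 660
scene 190 top 173.7 174.0 ((543.2758178710938, 39.52381896972656), (13.032613754272461, 41.23842239379883), 12.718561172485352) 18
 face [0.992 0.126 0.006] [539.5  39.3 143.8] 108
```

View pics/home.png

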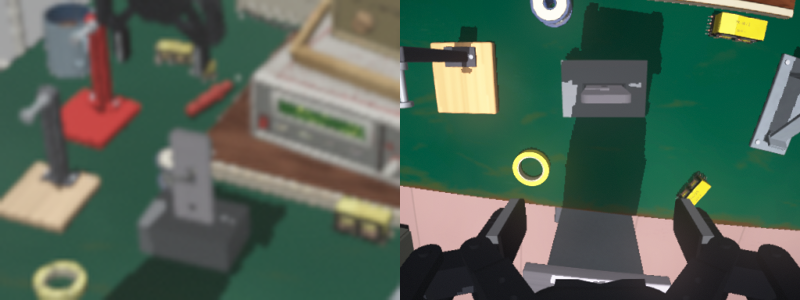

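The plate stands home in the slot, let go: its top end is at about 170 mm and it is upright (scene tile (190,175), wrist tile (607,95)). Now I'll take it again from above, go beside the pin, and check there with the wrist camera.

```bash
python3 - <<'E'
from rig import bot
from h import *
Q=quat(tooldown(np.radians(7.3),1))
bot.move_to([539,40.4,240],Q)
bot.servo_line([539,40.4,152],speed=90)
bot.move_gripper(30,grip_force=90)
s=bot.read_state(); off=s['ee_pos'][2]-10; print(s['clock'],s['grip_width'],s['ee_pos'].round(1),'s',off.round(1),s['ft_force'].round(1))
bot.servo_line([539,40.4,216],speed=80)
yaw=np.radians(7); ys=np.array([-np.sin(yaw),np.cos(yaw),0]); pin=np.array([526,260.4,150])
p=pin-ys*55; p[2]=61+off
bot.move_to(list(p),quat(tooldown(yaw,1))); bot.dwell(.4)
s=bot.read_state(); w=bot.read_camera('wrist'); c=bot.read_camera('scene'); print(s['clock'],s['ee_pos'].round(1),s['grip_width'],p.round(1))
pickle.dump((w,c,s,off),open('c4.pkl','wb'))
P=cloud(w,s)
k=(np.abs(P[...,0]-525)<45)&(np.abs(P[...,1]-262)<22)&(P[...,2]>130)&(P[...,2]<166); q=P[k]
for x0 in range(496,566,5):
    a=q[(q[:,0]>=x0)&(q[:,0]<x0+5)]
    if len(a): print('x',x0,'y',a[:,1].min().round(1),a[:,1].max().round(1),'zmax',np.percentile(a[:,2],95).round(1),len(a))
q=P[(np.abs(P[...,0]-p[0])<25)&(np.abs(P[...,1]-p[1])<30)&(P[...,2]>p[2]+5)&(P[...,2]<p[2]+25)]
print('plate top',len(q),np.percentile(q[:,2],98).round(1)); h=q[q[:,2]>np.percentile(q[:,2],98)-3]; print(cv2.minAreaRect(h[:,:2].astype(np.float32)),'expect z',s['ee_pos'][2]-off+160)
f=lambda a:cv2.resize(a,(400,300),interpolation=cv2.INTER_CUBIC)
cv2.imwrite('pics/prehang.png',np.hstack([f(c['image'][120:216,130:258]),f(w['image'])]))
E
```

```text
15.2083 48.00652299977463 [539.4  40.5 152.7] s 142.7 [-0.2  0.5  5.1]
17.2583 [532.8 205.3 203.8] 48.06357976097836 [532.7 205.8 203.7]
x 501 y 254.0 266.2 zmax 160.0 64
x 506 y 250.7 268.3 zmax 159.7 319
x 511 y 255.4 263.6 zmax 155.3 109
x 516 y 256.0 263.6 zmax 155.4 109
x 521 y 256.2 264.3 zmax 155.2 112
x 526 y 256.8 264.3 zmax 155.7 114
x 531 y 257.2 265.3 zmax 155.3 122
x 536 y 257.6 266.1 zmax 155.5 120
x 541 y 254.3 269.8 zmax 159.0 153
x 546 y 254.7 275.2 zmax 159.3 246
x 551 y 250.5 276.1 zmax 160.6 409
x 556 y 250.7 276.1 zmax 160.7 527
x 561 y 251.1 277.1 zmax 160.7 597
plate top 6385 226.7
((533.41845703125, 204.53155517578125), (22.660446166992188, 60.40056610107422), 6.9263691902160645) expect z 221.0829904616897
```

View pics/prehang.png

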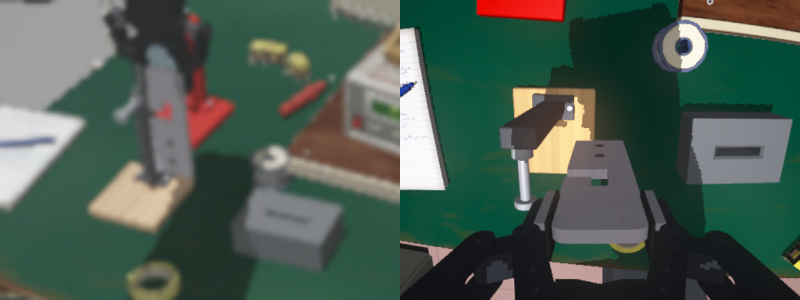

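The plate is held upright beside the pin, and the wrist tile shows the pin at (522,178) and the slot mouth facing it at (597,180). Next I'll measure the pin and plate relative to each other in this same wrist view.

```bash
python3 - <<'E'
from h import *
w,c,s,off=pickle.load(open('c4.pkl','rb')); P=cloud(w,s); yaw=np.radians(7)
o=np.array([*s['ee_pos'][:2],s['ee_pos'][2]-off]); L=(P-o)@frame(yaw)   # plate frame
k=(np.abs(L[...,0]-4)<5)&(np.abs(L[...,1])<40)&(L[...,2]>20)&(L[...,2]<125)
for z in range(25,125,5):
    a=L[k&(np.abs(L[...,2]-z)<2.5)]
    if len(a)>5:
        y=np.sort(a[:,1]); g=np.diff(y); i=g.argmax(); print(z,len(a),'x',np.median(a[:,0]).round(1),'y',y[[0,-1]].round(1),'gap',y[i].round(1),y[i+1].round(1))
pl=(np.array([526,260.5,150])-o)@frame(yaw); print('pin in plate',pl.round(1))
E
```

```text
25 129 x 4.4 y [-24.8  24.7] gap 10.3 11.1
30 133 x 4.3 y [-25.   24.4] gap -23.6 -22.8
35 145 x 4.4 y [-25.1  24.8] gap -21.7 -20.8
40 149 x 4.3 y [-25.   24.8] gap -0.3 0.4
45 162 x 4.4 y [-25.1  24.5] gap -21.4 -20.7
50 166 x 4.5 y [-25.1  24.6] gap -23.2 -22.3
55 187 x 4.4 y [-25.2  24.6] gap 19.9 20.6
60 195 x 4.4 y [-25.2  24.7] gap -21.5 -20.8
65 204 x 4.4 y [-25.1  24.8] gap 17.1 17.8
70 216 x 4.4 y [-25.2  24.5] gap 15.5 16.1
75 235 x 4.4 y [-25.4  24.6] gap 10.8 11.4
80 342 x 4.3 y [-25.4  24.5] gap -0.9 -0.3
85 465 x 2.6 y [-25.4  24.3] gap -1.5 -0.9
90 108 x 4.5 y [-25.3  -6.6] gap -9.0 -8.4
95 142 x 4.4 y [-25.2  24.2] gap -6.5 5.8
100 267 x 4.4 y [-25.4  24.5] gap -6.4 5.6
105 281 x 4.5 y [-25.5  24.6] gap -6.7 5.6
110 321 x 4.4 y [-25.5  24.6] gap -0.9 2.2
115 442 x 4.5 y [-25.6  24.6] gap -0.4 0.1
120 459 x 4.4 y [-25.4  24.5] gap -0.4 0.1
pin in plate [-0.1 55.6 88.9]
```

```bash
python3 - <<'E'
from rig import bot
from h import *
s=bot.read_state(); p=np.array(s['ee_pos']); yaw=np.radians(7); ys=np.array([-np.sin(yaw),np.cos(yaw),0])
e=p+ys*55.9
h1=bot.servo_line(list(e),speed=40,until_force=8)
s=bot.read_state(); print(h1,s['clock'],s['ee_pos'].round(1),e.round(1),s['ft_force'].round(1))
if not h1:
    e[2]=p[2]-19.5
    h2=bot.servo_line(list(e),speed=20,until_force=8)
    s=bot.read_state(); print(h2,s['clock'],s['ee_pos'].round(1),e.round(1),s['ft_force'].round(1))
    w=bot.read_camera('wrist'); P=cloud(w,s)
    o=np.array([*s['ee_pos'][:2],s['ee_pos'][2]-142.7]); L=(P-o)@frame(yaw)
    q=L[(L[...,0]>7)&(L[...,0]<13)&(np.abs(L[...,1])<10)&(L[...,2]>95)&(L[...,2]<118)]
    print('pin in plate y',q[:,1].min().round(1),q[:,1].max().round(1),'ztop',q[:,2].max().round(1),len(q))
E
```

```text
False 18.9 [526.  260.9 203.8] [526.  261.  203.8] [ 0.8  0.2 -1.3]
True 19.775 [525.9 261.  185.4] [526.  261.  184.3] [-1.5 -0.7  6.5]
pin in plate y -4.5 3.3 ztop 113.7 163
```

```bash
python3 - <<'E'
from rig import bot
from h import *
bot.move_gripper(85); bot.dwell(.3)
s=bot.read_state(); p=np.array(s['ee_pos'])
bot.servo_line(list(p+[0,0,110]),speed=100)
bot.move_to([400,150,340],quat(tooldown(np.radians(7),1)))
bot.dwell(1.5)
s=bot.read_state(); w=bot.read_camera('wrist'); c=bot.read_camera('scene'); t=bot.read_camera('top'); print(s['clock'],s['ft_force'].round(1),s['grip_force'])
P=cloud(c); q=P[(np.abs(P[...,0]-526)<30)&(np.abs(P[...,1]-261)<40)&(P[...,2]>50)&(P[...,2]<200)]
L=(q-[526,260.7,43])@frame(np.radians(7)); print('scene top z',np.percentile(L[:,2],99).round(1)); a=L[(L[:,0]>-12)&(L[:,0]<4)]
for z in(20,50,70,125,145): b=a[np.abs(a[:,2]-z)<6]; print(z,len(b),b.min(0).round(1) if len(b) else '',b.max(0).round(1) if len(b) else '')
f=lambda a:cv2.resize(a,(400,300),interpolation=cv2.INTER_CUBIC)
cv2.imwrite('pics/hung.png',np.vstack([np.hstack([f(c['image'][120:216,130:258]),f(w['image'])]),np.hstack([f(t['image'][150:246,100:228]),f(t['image'])])]))
E
```

```text
24.0583 [ 0.6 -0.1  0.1] 0.0
scene top z 155.0
20 21 [ -6.1 -24.6  14.2] [ 3.1 29.6 25.9]
50 22 [ -5.3 -23.8  45.1] [ 3.9 24.3 55.5]
70 26 [ -7.  -21.9  64.3] [ 3.9 28.1 75.9]
125 27 [ -6.3 -27.2 119.8] [  2.3  23.3 130.2]
145 27 [ -4.9 -27.3 139.4] [  2.1  22.2 150.5]
```

View pics/hung.png

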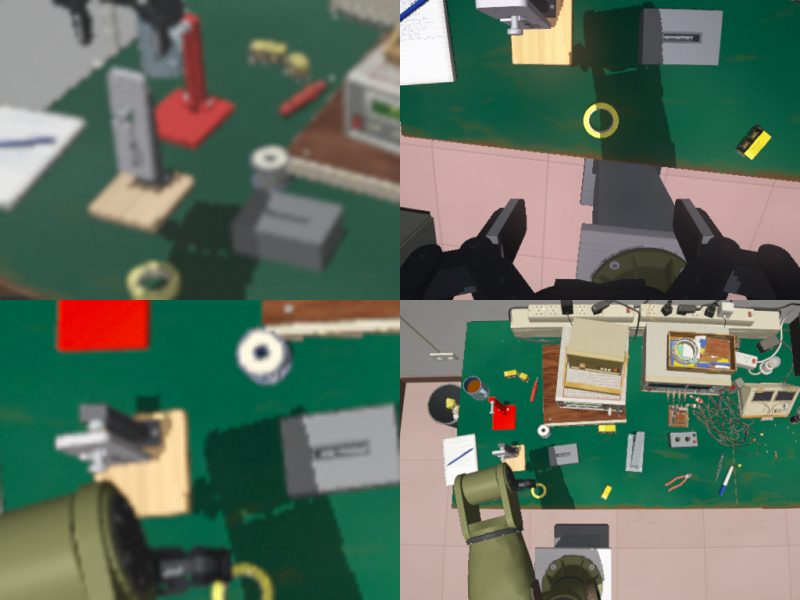

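The plate hangs on the pin between head and post (scene tile (130,130), top tile (95,440)). The bystanders are unmoved and the arm is clear. One last check that it is still, then hand in.

```bash
python3 - <<'E'
from rig import bot
from h import *
bot.dwell(2)
a=bot.read_camera('scene')['image'][120:216,130:258].astype(int)
for _ in range(3):
    bot.dwell(.15); b=bot.read_camera('scene')['image'][120:216,130:258].astype(int); print(np.abs(a-b).max(),np.abs(a-b).mean().round(2))
print(bot.read_state()['clock']); print(bot.finish_job())
E
```

```text
3 0.39
3 0.38
3 0.37
26.8583
the job is handed in; nothing more can be done
None
```

The strap plate stood released in the slotted block, then was regrasped and hung on the plywood stand's pin; it hangs straight and still, the bystanders look unmoved, and the job was handed in at 26.9 s.

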